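# Open the blue objective case in the measuring room

## Task

Unlatch the blue lens case by pulling its red latch lever outwards, away from the lid, until it snaps open, then lift the lid by its black grip until it stands about upright, and let go so that it stays open. Leave the grey case alone.

Things in the scene. Friction and masses are not known exactly. Their poses are not given: they have to be found in the camera images.
- case: Blue instrument case, fixed on the bench: 130 mm deep (x), 160 mm wide (y), tub 65 mm high, on it a 25 mm lid, so the lid's flat top (two 2 mm ribs) is at z = 90. Origin: centre of its underside. x points from the latch side (front, x = -65, turned roughly to the robot) to the hinge side (x = +65), z up. At the middle of the front is a steel latch lever with a red pull tab.
- tab (a point): Centre of the red pull tab: 36 mm wide (case y), 6 mm thick (x), 33 mm high. With the latch shut it stands upright at x = -81, y = 0, z = 103.5 mm in the case's frame (z from 87 to 120): it sticks up 30 mm above the lid, with free space behind it over the lid.
- grip (a point): Centre of the black grip on the lid: a horizontal bar on a stem, 20 mm thick, 26 mm long along the case's y, at x = -23, y = 0, z = 114 mm in the case's frame when the lid is shut (24 mm above the lid). Pinched by its two ends (along y) it can turn between the fingers as the lid swings.
- latch (a joint): Angle (rad) of the blue case's lever: 0 shut (upright), 1.8 open. It turns about a line along the case's y at x = -73, z = 35 mm in its frame; the tab swings out to -x, then down. A spring holds it shut (about 0.1 N m, 1.5 N at the tab); past dead centre at about 0.45 rad the spring throws it fully open. Shut, it locks the lid.
- lid (a joint): Angle (rad) of the blue case's lid: 0 shut, 1.57 upright, 1.75 its stop. It hinges on a line along the case's y at x = +65, z = 65 mm in its frame; front edge and grip rise and swing back to +x. A stiff hinge (0.26 N m) keeps it at any angle it is left at; the lid weighs about 0.25 kg.
- grey_case: A grey case of the same shape and size, with a latch and a lid of its own, beside the blue one on either side of it. Origin and axes as for the blue case. It must not be touched.

How it is judged:
On the way, in this order (a step that is already met when the one before it is completed fails the run):
1. the blue case's latch is flipped open while its lid is still down (value of joint latch above 1.3 rad and value of joint lid below 0.15 rad), for 0.2 s.
2. the blue case's lid is raised (value of joint lid above 1.15 rad), for 0.2 s.
At the end, for the whole second after the job is handed in: The blue case's latch is open (beyond 1.3 rad), its lid stands open at 1.15 rad (66 degrees) or more and at rest (value of joint latch above 1.3 rad and value of joint lid above 1.15 rad and velocity of joint lid between -0.05 and 0.05 rad/s); the robot touches nothing.
It fails at once if the grey case is touched with more than 2 N (contact force between any of the arm, the fingers and grey_case above 2 N).
It also fails if it takes over 48 s, if anything falls off the work surface, if the arm or the gripper's body presses on something with over 40 N, if the wrist force passes 120 N, or if a joint passes its speed limit or range.

## Robot

A 7-joint arm with a two-finger parallel gripper is mounted at the origin on the work surface. World frame = base frame: x ahead of the robot, y to its left, z up, the work surface at z = 0. Lengths are in m, angles in rad, forces in N, time in s.
With the tool pointing down it reaches from about 0.4 to 0.875 m from the base axis. Payload 19.3 kg.
Tool frame: the origin (TCP) lies midway between the tips of the shut fingers; the grasp point (between the pads) lies 19 mm behind it; z points along the fingers, y is the line along which they close (so a half turn about z gives the same grasp; the last joint's range is limited). The gripper opens to 85 mm and grips with 20 to 120 N. Pads are 22 mm wide; open, the fingers measure 114 mm over their backs; the gripper's body (76 mm by 85 mm) begins 54 mm behind the grasp point. The pads swing forward as they close: fully open they stand 13 mm farther back than shut.
Start: joints at [1.14, 0.521, -0.036, 1.599, 0.021, 1.021, -0.113], TCP at [0.221, -0.585, 0.231] pointing down, gripper open.
Joint ranges: [-2.91, 2.91], [-0.3, 2.13], [-1.5, 1.42], [0.17, 2.43], [-1.26, 4.41], [0.16, 1.93], [-2.52, 2.52]. Speed limits (rad/s): [1.89, 1.89, 2.39, 2.39, 3.01, 3.01, 3.01].

## Interface

Orientations are given as [roll, pitch, yaw] about the fixed x, y, z axes, in that order (R = Rz(yaw) Ry(pitch) Rx(roll)).
In Python, from workcell import bot, eyes, job gives the robot as it stands (bot), with the cameras (eyes) and the job (job).
- The arm moves only by the tool tcp_steps, called after "Call:" as name(argument=value, ...), one argument or row to a line, values as JSON. Schema: {"type":"object","properties":{"deltas":{"type":"array","items":{"type":"array","items":{"type":"array","items":{"type":"number"},"minItems":7,"maxItems":7},"minItems":1,"maxItems":5},"minItems":1,"maxItems":1},"grip_n":{"type":"number"},"only":{"type":"string"},"quiet":{"type":"boolean"},"lines":{"type":"string"}},"required":["deltas"],"additionalProperties":false}. deltas is a list that holds a single list of rows (three levels of brackets), with 1 to 5 rows, each of 7 numbers: the finger opening in m, then dx, dy, dz in parts of the range, where 1.0 means 600 mm, then a rotation vector rx, ry, rz in fractions of the full range, 1 being 90 degrees; each row is the pose to reach, as a shift and turn from the pose commanded when the call began, along the tool's axes at that moment; what a row does not reach only later rows make up. A row lasts 1/8 s, in which the tool goes at most 0.0625 m and 0.188 rad, less where a joint would pass 70% of its speed; a pose out of reach is approached as far as the arm can. The fingers move at their own pace and stop on an object; grip_n is the grip in N (left out, the last holds). Time passes only in rows, so rows that do not move let the fingers close. The tool returns the time, the measured TCP pose, the force, the opening and the grip force at its end. only (a regular expression) keeps the lines of the reply that match it, lines (a string "A,B") keeps lines A to B, and quiet returns only ok. Input that does not fit is refused with a message, and nothing moves.
- bot.observe(): the state, without advancing time (a new reading comes with each control period).
- eyes.grab_frame(name): name is "scene" or "side" or "wrist"; returns the picture (480x640x3 uint8, blue, green, red); there is no depth.
- eyes.calibration(name): a dict with "vfov" (degrees; the focal length in pixels is half the picture's height over the tangent of half this angle, whatever the lens; pixels are square), "cx", "cy" (the principal point, pixels), "eye" and "attitude" of the camera in the world. Camera axes: x right, y down, z forward; pixel columns grow to the right and rows downward; lengths in m; the calibration is good to about 2 mm. A picture is of the moment at which its call begins: read the wrist's pose just before it. calibration takes no time and is no camera call; for the wrist camera it gives the pose at the moment of the call.
- job.job_done(): hands the job in; it is judged then, once.
The state is a dict: "clock": time; "qpos": joint angles; "qd": joint speeds; "joint_efforts": joint torques, N m; "position": TCP position; "tool_rot": TCP orientation; "force": force on the tool from outside, world axes, zero at the start; "moment": the same for the moment, N m; "grip_width": finger opening in m; "finger_force": force on a finger pad.
Only numpy, scipy, OpenCV 4.12 (cv2) and the standard library are available. Lean on these libraries where they do the work, as an engineer would, in place of code of your own. Each camera call takes 0.05 s, during which the arm holds its last target. There are 200 camera calls.

## Working session

There is one attempt and no reset: what is moved stays moved. The work goes in short steps, Python scripts to look and compute and a tool call to move; the robot and the scene stay as the last step left them, time stands still between calls to the robot, and variables do not carry over. Pictures are saved under pics/ and viewed, at most 10 in all, crops included, and the job is handed in when it is done.

```bash
mkdir -p pics; ls; python3 - <<'E'
from workcell import bot, eyes, job
import cv2
for n in("scene","side"):
    im=eyes.grab_frame(n); cv2.imwrite(f"pics/{n}0.png",im); c=eyes.calibration(n); print(n,c)
s=bot.observe(); print(s["clock"],s["position"],s["tool_rot"],s["grip_width"])
E
```

```text
pics
workcell.py
scene {'vfov': 47.79989567286789, 'cx': 321.2470440269943, 'cy': 246.8770281150057, 'eye': array([ 0.99592834, -0.0854826 ,  0.80990797]), 'attitude': array([-2.59272549e+00, -1.78496445e-04,  1.42586044e+00])}
side {'vfov': 56.98936688153722, 'cx': 315.8539923247534, 'cy': 241.90924661386606, 'eye': array([ 0.44982332, -0.47615944,  0.53014843]), 'attitude': array([-2.31320954e+00,  4.37172834e-04, -2.42890201e-01])}
0.1 [ 0.220501   -0.58451183  0.23081494] [-3.14063519e+00  6.90899528e-05  3.60737514e-01] 0.08584845018730795
```

View pics/scene0.png

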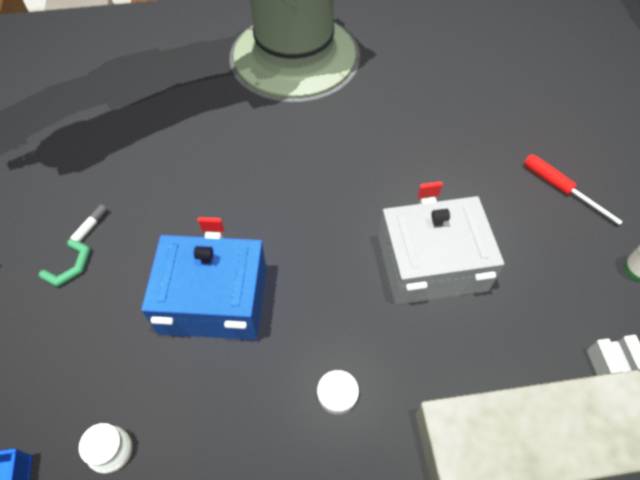

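View pics/side0.png

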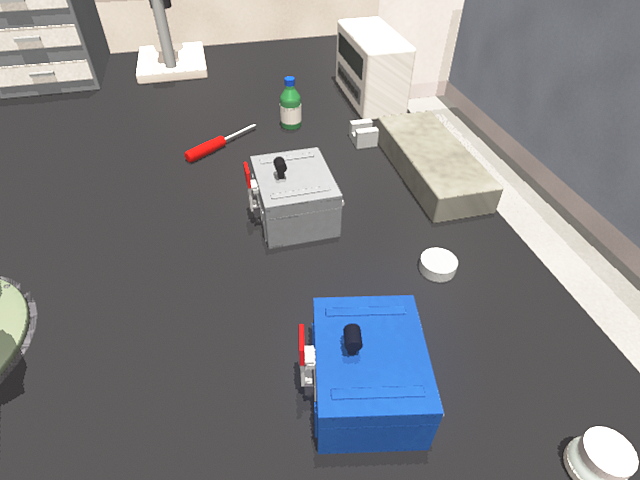

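The scene camera shows the blue case's lid around (207,280), with its grip at (204,254) and red tab at (210,225). The grey case is at (440,240). In the side view the blue lid has corners near (313,298), (414,296), (440,412) and (315,415), the grip is at (353,338) and the tab at (302,345).

```bash
cat > h.py <<'E'
import numpy as np, cv2
from scipy.spatial.transform import Rotation as R
from workcell import bot, eyes, job
def ray(n,px,c=None):
    c=c or eyes.calibration(n); f=240/np.tan(np.radians(c["vfov"])/2)
    px=np.atleast_2d(px).astype(float)
    d=np.c_[(px[:,0]-c["cx"])/f,(px[:,1]-c["cy"])/f,np.ones(len(px))]
    return np.array(c["eye"]),R.from_euler("xyz",c["attitude"]).apply(d)
def plane(n,px,z):
    e,d=ray(n,px); return e+d*((z-e[2])/d[:,2])[:,None]
def tri(pa,pb):
    A=np.zeros((3,3));b=np.zeros(3)
    for n,p in(("scene",pa),("side",pb)):
        e,d=ray(n,p);d=d[0]/np.linalg.norm(d[0]);M=np.eye(3)-np.outer(d,d);A+=M;b+=M@e
    return np.linalg.solve(A,b)
E
python3 - <<'E'
from h import *
cen={}
for n,box in(("scene",(130,200,280,350)),("side",(285,280,450,460))):
    im=cv2.imread(f"pics/{n}0.png"); x0,y0,x1,y1=box
    hsv=cv2.cvtColor(im,cv2.COLOR_BGR2HSV); roi=np.zeros(im.shape[:2],np.uint8); roi[y0:y1,x0:x1]=255
    H,S,V=cv2.split(hsv)
    blue=((H>95)&(H<125)&(S>120)&(roi>0))
    print(n,"V pct",np.percentile(V[blue],[5,20,40,60,80,95]))
    t,_=cv2.threshold(V[blue].reshape(-1,1),0,255,cv2.THRESH_OTSU)
    top=(blue&(V>t)).astype(np.uint8)
    top=cv2.morphologyEx(cv2.morphologyEx(top,cv2.MORPH_CLOSE,np.ones((5,5))),cv2.MORPH_OPEN,np.ones((9,9)))
    k=max(cv2.findContours(top,0,2)[0],key=cv2.contourArea)[:,0]
    P=plane(n,k,0.09)[:,:2].astype(np.float32)
    r=cv2.minAreaRect(P); print(n,t,r, cv2.approxPolyDP(k,6,True).reshape(-1,2).tolist())
    red=((H<8)|(H>172))&(S>150)&(V>90)&(roi>0)
    blk=(V<45)&(roi>0)&(cv2.fillConvexPoly(np.zeros_like(roi),cv2.convexHull(k),1)>0)
    cen[n]=[]
    for nm,m in(("red",red),("blk",blk)):
        q=max(cv2.findContours(m.astype(np.uint8),0,2)[0],key=cv2.contourArea)
        M=cv2.moments(q);c=(M["m10"]/M["m00"],M["m01"]/M["m00"]);cen[n].append(c);print(nm,c,cv2.boundingRect(q))
for i in(0,1):
    print(tri(cen["scene"][i],cen["side"][i]))
E
```

```text
scene V pct [108. 133. 247. 248. 249. 250.]
scene 185.0 ((0.5816813111305237, -0.20506247878074646), (0.16169436275959015, 0.13214422762393951), 78.18309020996094) [[160, 236], [143, 310], [250, 316], [260, 240], [213, 240], [218, 261], [202, 265], [193, 248], [203, 237]]
red (210.41826309067687, 223.78671775223498) (198, 217, 25, 15)Traceback (most recent call last):
  File "<stdin>", line 19, in <module>
ValueError: max() iterable argument is empty
```

```bash
python3 - <<'E'
from h import *
cen={}
for n,box in(("scene",(130,200,280,350)),("side",(285,280,450,460))):
    im=cv2.imread(f"pics/{n}0.png"); x0,y0,x1,y1=box
    roi=np.zeros(im.shape[:2],np.uint8); roi[y0:y1,x0:x1]=255
    H,S,V=cv2.split(cv2.cvtColor(im,cv2.COLOR_BGR2HSV))
    blue=((H>95)&(H<125)&(S>120)&(roi>0))
    t,_=cv2.threshold(V[blue].reshape(-1,1),0,255,cv2.THRESH_OTSU)
    top=(blue&(V>t)).astype(np.uint8)
    top=cv2.morphologyEx(top,cv2.MORPH_OPEN,np.ones((5,5)))
    k=max(cv2.findContours(top,0,2)[0],key=cv2.contourArea)[:,0]
    print(n,t,cv2.minAreaRect(plane(n,k,0.09)[:,:2].astype(np.float32)))
    red=((H<8)|(H>172))&(S>150)&(V>90)&(roi>0)
    g=np.zeros_like(roi); 
    gx,gy=(204,254) if n=="scene" else (353,338); g[gy-22:gy+22,gx-18:gx+18]=1
    blk=(im.max(2)<90)&(g>0)
    cen[n]=[]
    for m in(red,blk):
        q=max(cv2.findContours(m.astype(np.uint8),0,2)[0],key=cv2.contourArea)
        M=cv2.moments(q);c=(M["m10"]/M["m00"],M["m01"]/M["m00"]);cen[n].append(c);print(c,cv2.boundingRect(q))
c0=np.array([.5817,-.2051]);a=np.radians(-11.82);X=np.array([np.cos(a),np.sin(a)]);Y=np.array([-X[1],X[0]])
for i in(0,1):
    p=tri(cen["scene"][i],cen["side"][i]); print(p,"case frame",(p[:2]-c0)@X,(p[:2]-c0)@Y)
for nm,x in(("tab",-.081),("grip",-.023)): print(nm,c0+x*X)
s=bot.observe();Rt=R.from_euler("xyz",s["tool_rot"]).as_matrix();print(Rt.round(3))
E
```

```text
scene 185.0 ((0.5816813111305237, -0.20506247878074646), (0.16169436275959015, 0.13214422762393951), 78.18309020996094)
(210.41826309067687, 223.78671775223498) (198, 217, 25, 15)
(203.71365248226948, 254.22074468085106) (195, 248, 17, 16)
side 191.0 ((0.582981288433075, -0.20481720566749573), (0.16086795926094055, 0.1304723173379898), 78.13017272949219)
(301.1745531019979, 343.1892744479495) (299, 324, 6, 42)
(352.21193415637856, 338.5156378600823) (344, 324, 18, 31)
[ 0.50356387 -0.1886565   0.10646027] case frame -0.07984757924047105 8.960208013365778e-05
[ 0.56049716 -0.19990412  0.11127645] case frame -0.02181756353877665 0.000742567534400526
tab [ 0.50241753 -0.18850814]
grip [ 0.55918769 -0.20038873]
[[ 0.936  0.353 -0.   ]
 [ 0.353 -0.936  0.001]
 [-0.    -0.001 -1.   ]]
```

Units first: shifts go in shares of 600 mm and turns go in shares of 90 degrees. So 0.25 m / 0.6 = 0.4167, 0.2 m / 0.6 = 0.3333, 0.5 rad / 1.5708 = 0.3183.

```bash
cat >> h.py <<'E'
C0=np.array([.5823,-.2050]);YAW=np.radians(-11.85)
def goal(x,z,tilt=0,y=0):
    """delta in tool axes to TCP at case (x,y,z), tool down, leaned back by tilt (body to +x)"""
    Rc=R.from_euler("z",YAW); G=Rc*R.from_euler("y",tilt)*R.from_euler("x",np.pi)
    p=Rc.apply([x,y,z])+np.r_[C0,0]
    s=bot.observe(); T=R.from_euler("xyz",s["tool_rot"])
    print("d",T.inv().apply(p-s["position"]).round(4),"rv",(T.inv()*G).as_rotvec().round(3))
def case():
    s=bot.observe(); d=R.from_euler("z",-YAW).apply(s["position"]-np.r_[C0,0]); print("TCP case",d.round(4),"t",s["clock"],"F",s["force"].round(1),"w",round(s["grip_width"],4))
E
```

Call:
tcp_steps(
  deltas=[
    [[0, 0.0833, -0.05, 0, 0, 0, 0.0637], [0, 0.1667, -0.1, 0, 0, 0, 0.1273], [0, 0.25, -0.15, 0, 0, 0, 0.191], [0, 0.3333, -0.2, 0, 0, 0, 0.2546], [0, 0.4167, -0.25, 0, 0, 0, 0.3183]],
  ],
  grip_n=30,
)

```text
clock: 0.72
position: [0.4024, -0.3545, 0.2312]
tool_rot: [-3.141, 0.0, -0.143]
force: [0.9, -0.1, 0.3]
grip_width: -0.0001
finger_force: 0.0
```

```bash
python3 -c "
from h import *
case();goal(-.058,.231)"
```

```text
TCP case [-0.1453 -0.1832  0.2312] t 0.725 F [ 0.9 -0.1  0.3] w -0.0001
d [ 0.0989 -0.1772  0.0002] rv [-0.     0.     0.064]
```

To row units: -0.177 m / 0.6 = -0.295, -0.134 m / 0.6 = -0.2233, 0.064 rad / 1.5708 = 0.0407.

Call:
tcp_steps(
  deltas=[
    [[0, 0.0417, -0.075, 0, 0, 0, 0.0102], [0, 0.0833, -0.15, 0, 0, 0, 0.0204], [0, 0.125, -0.2233, 0, 0, 0, 0.0306], [0, 0.1633, -0.295, 0, 0, 0, 0.0407], [0, 0.1633, -0.295, 0, 0, 0, 0.0407]],
  ],
)

```text
clock: 1.35
position: [0.5249, -0.1908, 0.2309]
tool_rot: [-3.14, 0.0, -0.198]
force: [-0.6, -1.2, -1.6]
grip_width: 0.0004
finger_force: 0.0
```

```bash
python3 - <<'E'
from h import *
case();goal(-.058,.098)
cv2.imwrite("pics/side1.png",eyes.grab_frame("side"))
E
```

```text
TCP case [-0.0591  0.0021  0.2309] t 1.35 F [-0.6 -1.2 -1.6] w 0.0004
d [0.0011 0.0023 0.1329] rv [-0.001  0.     0.009]
```

View pics/side1.png

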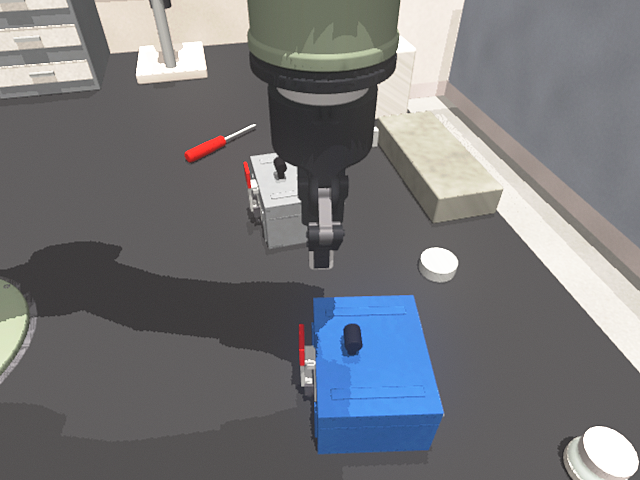

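The closed fingertips at (320,262) hang over the gap between the tab (302,345) and the grip (353,338), so I'll descend.

To row units: 0.132 m / 0.6 = 0.22, 0.002 m / 0.6 = 0.0033, 0.009 rad / 1.5708 = 0.0057.

Call:
tcp_steps(
  deltas=[
    [[0, 0.0017, 0.0033, 0.0667, 0, 0, 0.0057], [0, 0.0017, 0.0033, 0.1333, 0, 0, 0.0057], [0, 0.0017, 0.0033, 0.1833, 0, 0, 0.0057], [0, 0.0017, 0.0033, 0.22, 0, 0, 0.0057], [0, 0.0017, 0.0033, 0.22, 0, 0, 0.0057]],
  ],
)

```text
clock: 2.02
position: [0.5223, -0.1975, 0.0981]
tool_rot: [3.141, 0.003, -0.214]
force: [0.3, -0.5, 0.7]
grip_width: 0.0003
finger_force: 0.0
```

```bash
python3 - <<'E'
from h import *
case();cv2.imwrite("pics/side2.png",eyes.grab_frame("side")[230:480,200:520])
E
```

```text
TCP case [-0.0603 -0.005   0.0981] t 2.025 F [ 0.3 -0.5  0.7] w 0.0003
```

View pics/side2.png

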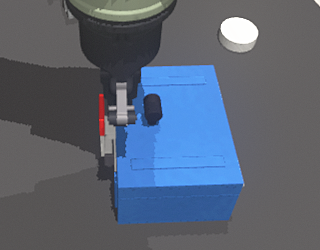

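The fingers sit just behind the red tab (crop (101,115)) and in front of the grip (152,107). Next I push outwards.

To row units: -0.06 m / 0.6 = -0.1, -0.052 m / 0.6 = -0.0867.

Call:
tcp_steps(
  deltas=[
    [[0, -0.0217, -0.0033, 0, 0, 0, 0], [0, -0.0433, -0.0067, 0, 0, 0, 0], [0, -0.065, -0.0067, 0, 0, 0, 0], [0, -0.0867, -0.0067, 0, 0, 0, 0], [0, -0.1, -0.0067, 0, 0, 0, 0]],
  ],
)

```text
clock: 2.7
position: [0.465, -0.1799, 0.0994]
tool_rot: [3.142, 0.0, -0.212]
force: [0.5, 0.3, -0.6]
grip_width: 0.0001
finger_force: 0.0
```

Call:
tcp_steps(
  deltas=[
    [[0, 0, 0, 0, 0, 0, 0], [0, 0, 0, 0, 0, 0, 0]],
  ],
)

```text
clock: 2.95
position: [0.4663, -0.1802, 0.0993]
tool_rot: [-3.142, -0.0, -0.212]
force: [-0.1, -0.2, 0.4]
grip_width: 0.0001
finger_force: 0.0
```

```bash
python3 - <<'E'
from h import *
case();goal(-.023,.24);cv2.imwrite("pics/side3.png",eyes.grab_frame("side")[230:480,200:520])
E
```

```text
TCP case [-0.1186  0.0005  0.0993] t 2.95 F [-0.1 -0.2  0.4] w 0.0001
d [ 0.0957 -0.     -0.1406] rv [-0.    -0.    -0.005]
```

View pics/side3.png

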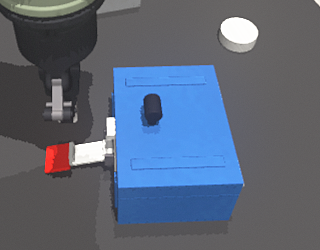

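The latch is thrown open, with the red tab out and down at crop (58,157). Next I go up, over the grip, with the gripper open.

To row units: -0.12 m / 0.6 = -0.2, -0.1 m / 0.6 = -0.1667.

Call:
tcp_steps(
  deltas=[
    [[0.085, 0, 0, -0.0833, 0, 0, 0], [0.085, 0, 0, -0.1667, 0, 0, 0], [0.085, 0.0583, 0, -0.2, 0, 0, 0], [0.085, 0.1167, 0, -0.2, 0, 0, 0], [0.085, 0.1592, 0, -0.2, 0, 0, 0]],
  ],
  grip_n=40,
)

```text
clock: 3.62
position: [0.5609, -0.2004, 0.2195]
tool_rot: [-3.142, -0.001, -0.212]
force: [-1.2, 0.3, 1.5]
grip_width: 0.0848
finger_force: 0.0
```

Call:
tcp_steps(
  deltas=[
    [[0.085, 0, 0, 0, 0, 0, 0], [0.085, 0, 0, 0, 0, 0, 0]],
  ],
)

```text
clock: 3.88
position: [0.5589, -0.2002, 0.219]
tool_rot: [3.142, 0.001, -0.212]
force: [-0.5, 0.4, 0.3]
grip_width: 0.0849
finger_force: 0.0
```

```bash
python3 -c "
from h import *
case();goal(-.023,.098)"
```

```text
TCP case [-2.39e-02 -1.00e-04  2.19e-01] t 3.875 F [-0.5  0.4  0.3] w 0.0849
d [ 1.00e-03 -1.00e-04  1.21e-01] rv [ 0.     0.001 -0.005]
```

To row units: 0.121 m / 0.6 = 0.2017, 0.105 m / 0.6 = 0.175.

Call:
tcp_steps(
  deltas=[
    [[0.085, 0.0017, 0, 0.0667, 0, 0, 0], [0.085, 0.0017, 0, 0.1333, 0, 0, 0], [0.085, 0.0017, 0, 0.175, 0, 0, 0], [0.085, 0.0017, 0, 0.2017, 0, 0, 0], [0.085, 0.0017, 0, 0.2017, 0, 0, 0]],
  ],
)

```text
clock: 4.5
position: [0.5598, -0.2003, 0.0979]
tool_rot: [-3.142, 0.001, -0.212]
force: [0.4, 0.2, -0.0]
grip_width: 0.085
finger_force: 0.0
```

Call:
tcp_steps(
  deltas=[
    [[0, 0, 0, 0, 0, 0, 0], [0, 0, 0, 0, 0, 0, 0], [0, 0, 0, 0, 0, 0, 0], [0, 0, 0, 0, 0, 0, 0], [0, 0, 0, 0, 0, 0, 0]],
  ],
  grip_n=50,
)

```text
clock: 5.12
position: [0.5605, -0.2004, 0.0989]
tool_rot: [-3.142, -0.001, -0.212]
force: [-2.5, 0.6, 7.6]
grip_width: 0.0249
finger_force: 49.4
```

```bash
python3 - <<'E'
from h import *
case();cv2.imwrite("pics/side4.png",eyes.grab_frame("side")[230:480,200:520])
# lift waypoints: TCP 19 mm ahead of grasp; tool leans by t
for th in np.arange(0,1.46,.2):
    t=.35*th; a=np.arctan2(49,88)+th; g=np.array([65-100.7*np.cos(a),65+100.7*np.sin(a)])
    tcp=g-16*np.array([np.sin(t),np.cos(t)]); d=tcp-[-23,98]
    print(round(th,2),"tool dx",(d[0]/1e3).round(4),"dz",(-d[1]/1e3).round(4),"tilt",round(t,3))
E
```

```text
TCP case [-0.0223  0.0001  0.0989] t 5.125 F [-2.5  0.6  7.6] w 0.0249
0.0 tool dx 0.0 dz 0.0 tilt 0.0
0.2 tool dx 0.0104 dz -0.0165 tilt 0.07
0.4 tool dx 0.0238 dz -0.0305 tilt 0.14
0.6 tool dx 0.0397 dz -0.0415 tilt 0.21
0.8 tool dx 0.0574 dz -0.0489 tilt 0.28
1.0 tool dx 0.0762 dz -0.0525 tilt 0.35
1.2 tool dx 0.0953 dz -0.0521 tilt 0.42
1.4 tool dx 0.1138 dz -0.0479 tilt 0.49
```

View pics/side4.png

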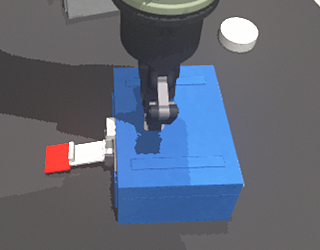

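The grip is held at a 25 mm opening, and the lid is still down. I'll lift along the arc.

To row units: -0.036 m / 0.6 = -0.06, 0.0318 m / 0.6 = 0.053, -0.175 rad / 1.5708 = -0.1114.

Call:
tcp_steps(
  deltas=[
    [[0.0, 0.0083, 0, -0.0142, 0, -0.0223, 0], [0.0, 0.0173, 0, -0.0275, 0, -0.0446, 0], [0.0, 0.0283, 0, -0.04, 0, -0.0668, 0], [0.0, 0.0397, 0, -0.0508, 0, -0.0891, 0], [0.0, 0.053, 0, -0.06, 0, -0.1114, 0]],
  ],
)

```text
clock: 5.8
position: [0.5901, -0.2066, 0.1338]
tool_rot: [-3.141, 0.18, -0.212]
force: [-6.5, 2.1, -6.7]
grip_width: 0.0252
finger_force: 50.2
```

```bash
python3 - <<'E'
from h import *
case()
def P(th):
    t=.35*th; a=np.arctan2(49,88)+th; g=np.array([65-100.7*np.cos(a),65+100.7*np.sin(a)])
    return (g-16*np.array([np.sin(t),np.cos(t)]))/1e3,t
for th in (.6,.7,.8,.9,1.,1.1,1.2,1.3,1.4):
    p,t=P(th); print(th,end=" "); goal(p[0],p[1],t)
E
```

```text
TCP case [0.0079 0.     0.1338] t 5.8 F [-6.5  2.1 -6.7] w 0.0252
0.6 d [ 0.0076 -0.     -0.0071] rv [-0.001 -0.03  -0.005]
0.7 d [ 0.0154 -0.0001 -0.0128] rv [-0.002 -0.065 -0.005]
0.8 d [ 0.0237 -0.0001 -0.0176] rv [-0.002 -0.1   -0.005]
0.9 d [ 0.0325 -0.0001 -0.0215] rv [-0.002 -0.135 -0.005]
1.0 d [ 0.0416 -0.0002 -0.0245] rv [-0.002 -0.17  -0.005]
1.1 d [ 0.0509 -0.0002 -0.0265] rv [-0.002 -0.205 -0.005]
1.2 d [ 0.0604 -0.0003 -0.0276] rv [-0.002 -0.24  -0.005]
1.3 d [ 0.0699 -0.0003 -0.0277] rv [-0.002 -0.275 -0.005]
1.4 d [ 0.0794 -0.0004 -0.0268] rv [-0.002 -0.31  -0.005]
```

To row units: 0.0416 m / 0.6 = 0.0693, 0.0325 m / 0.6 = 0.0542, -0.17 rad / 1.5708 = -0.1082.

Call:
tcp_steps(
  deltas=[
    [[0.0, 0.0127, 0, -0.0117, 0, -0.0191, 0], [0.0, 0.0257, 0, -0.0213, 0, -0.0414, 0], [0.0, 0.0395, 0, -0.0293, 0, -0.0637, 0], [0.0, 0.0542, 0, -0.0358, 0, -0.0859, 0], [0.0, 0.0693, 0, -0.0408, 0, -0.1082, 0]],
  ],
)

```text
clock: 6.42
position: [0.6347, -0.2159, 0.1505]
tool_rot: [-3.141, 0.35, -0.212]
force: [-6.8, 2.8, -8.7]
grip_width: 0.0248
finger_force: 49.6
```

```bash
python3 - <<'E'
from h import *
case()
def P(th):
    t=.35*th; a=np.arctan2(49,88)+th; g=np.array([65-100.7*np.cos(a),65+100.7*np.sin(a)])
    return (g-16*np.array([np.sin(t),np.cos(t)]))/1e3,t
for th in (1.,1.1,1.2,1.3,1.4,1.5):
    p,t=P(th); print(th,end=" "); goal(p[0],p[1],t)
cv2.imwrite("pics/side5.png",eyes.grab_frame("side")[130:480,200:600])
E
```

```text
TCP case [0.0535 0.     0.1505] t 6.425 F [-6.8  2.8 -8.7] w 0.0248
1.0 d [-0.0003  0.      0.0001] rv [-0.003 -0.    -0.005]
1.1 d [ 0.0086 -0.     -0.0035] rv [-0.003 -0.035 -0.005]
1.2 d [ 0.0178 -0.0001 -0.0061] rv [-0.003 -0.07  -0.005]
1.3 d [ 0.0271 -0.0001 -0.0078] rv [-0.003 -0.105 -0.004]
1.4 d [ 0.0366 -0.0001 -0.0085] rv [-0.003 -0.14  -0.004]
1.5 d [ 0.0461 -0.0002 -0.0082] rv [-0.003 -0.175 -0.004]
```

View pics/side5.png

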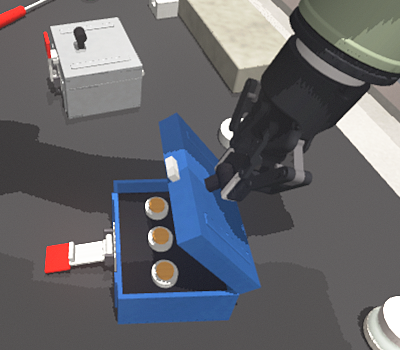

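The lid is about 1 rad up, with the grip held at crop (215,183) and the latch still open at (58,257). I'll continue to about 1.47 rad.

To row units: 0.0435 m / 0.6 = 0.0725, 0.0366 m / 0.6 = 0.061, -0.165 rad / 1.5708 = -0.105.

Call:
tcp_steps(
  deltas=[
    [[0.0, 0.0143, 0, -0.0058, 0, -0.0223, 0], [0.0, 0.0297, 0, -0.0102, 0, -0.0446, 0], [0.0, 0.0452, 0, -0.013, 0, -0.0668, 0], [0.0, 0.061, 0, -0.0142, 0, -0.0891, 0], [0.0, 0.0725, 0, -0.0138, 0, -0.105, 0]],
  ],
)

```text
clock: 7.1
position: [0.678, -0.2251, 0.1439]
tool_rot: [-3.14, 0.513, -0.211]
force: [-5.7, 5.3, 1.0]
grip_width: 0.0249
finger_force: 50.0
```

Call:
tcp_steps(
  deltas=[
    [[0.0, 0, 0, 0, 0, 0, 0], [0.0, 0, 0, 0, 0, 0, 0], [0.0, 0, 0, 0, 0, 0, 0]],
  ],
)

```text
clock: 7.48
position: [0.6781, -0.2251, 0.1439]
tool_rot: [-3.14, 0.51, -0.211]
force: [-1.5, 4.8, -4.4]
grip_width: 0.0249
finger_force: 49.7
```

Call:
tcp_steps(
  deltas=[
    [[0.06, 0, 0, 0, 0, 0, 0], [0.06, 0, 0, 0, 0, 0, 0], [0.06, 0, 0, 0, 0, 0, 0], [0.06, 0, 0, 0, 0, 0, 0]],
  ],
)

```text
clock: 7.98
position: [0.6784, -0.226, 0.1444]
tool_rot: [3.141, 0.51, -0.212]
force: [0.3, 0.4, -0.6]
grip_width: 0.0601
finger_force: 0.0
```

```bash
python3 - <<'E'
from h import *
case(); cv2.imwrite("pics/side6.png",eyes.grab_frame("side")[130:480,200:600])
E
```

```text
TCP case [ 0.0983 -0.0008  0.1444] t 7.975 F [ 0.3  0.4 -0.6] w 0.0601
```

View pics/side6.png

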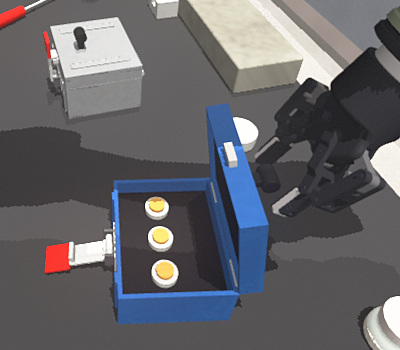

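The lid stands nearly upright and the open fingers are clear of the grip at crop (268,178). I'll retract along the tool axis.

To row units: -0.1 m / 0.6 = -0.1667, -0.075 m / 0.6 = -0.125.

Call:
tcp_steps(
  deltas=[
    [[0.075, 0, 0, -0.0333, 0, 0, 0], [0.075, 0, 0, -0.075, 0, 0, 0], [0.075, 0, 0, -0.125, 0, 0, 0], [0.075, 0, 0, -0.1667, 0, 0, 0], [0.075, 0, 0, -0.1667, 0, 0, 0]],
  ],
)

```text
clock: 8.65
position: [0.7066, -0.23, 0.2224]
tool_rot: [3.137, 0.478, -0.212]
force: [0.6, 0.1, 0.1]
grip_width: 0.0749
finger_force: 0.0
```

Call:
tcp_steps(
  deltas=[
    [[0.075, 0, 0, 0, 0, 0, 0], [0.075, 0, 0, 0, 0, 0, 0], [0.075, 0, 0, 0, 0, 0, 0]],
  ],
)

```text
clock: 9.02
position: [0.7057, -0.2304, 0.2202]
tool_rot: [3.139, 0.482, -0.212]
force: [-0.1, 0.6, -0.4]
grip_width: 0.0751
finger_force: 0.0
```

```bash
python3 - <<'E'
from h import *
case(); cv2.imwrite("pics/side7.png",eyes.grab_frame("side")[130:480,200:600])
E
```

```text
TCP case [0.126  0.0005 0.2202] t 9.025 F [-0.1  0.6 -0.4] w 0.0751
```

View pics/side7.png

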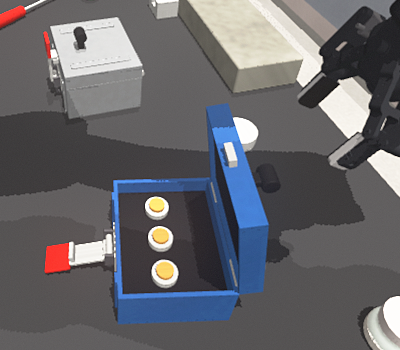

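The lid (crop (235,200)) stands upright and still, the latch is open at (58,257), and the gripper is well clear.

```bash
python3 -c "
from workcell import bot, eyes, job
print(job.job_done())"
```

```text
the job is handed in; nothing more can be done
None
```

I handed the job in at about 9 s: in the last picture the blue case's latch was open and its lid stood nearly upright on its own, with the gripper clear and the grey case not approached; no verdict was returned.

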